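# Lock the seed box and hold a clothes peg open over its label card

### The job

Secure the purple seed box by turning the turnbutton on its front until its nose lies squarely across the shut lid. Then squeeze the longer of the two wooden clothes pegs open, lift it off the steel rim and hold it wide open straddling the top edge of the box's label card, somewhere near the middle of that edge, with a jaw clear on each side and without touching the card, so that I can slip a seed packet in beside it. Finish while still holding the peg squeezed open there; leave the shorter peg on the rim, the lid shut and everything else where it is.

Things in the scene. Friction and masses are not known exactly. Their poses are not given: they have to be found in the camera images.
- seedbox: Purple plastic box with a flip-top lid, fixed to the surface, 150 (x) x 110 (y) x 78 mm high with its lid shut. Origin: centre of its underside; z up; its front, with the turnbutton, is -x; its lid hinge is at +x; the label card stands on its +y wall.
- lid (a joint): Hinge of the flip-top lid: 0 = shut (lid top 78 mm above the surface), grows as it opens upward about the back (+x) edge; it starts shut and lies shut by its own weight.
- turnbutton (a joint): Angle of the aluminium turnbutton on its upright pivot in front of the box. 0 = blade parallel to the box front, nose towards the box's -y; grows anticlockwise seen from above; 1.57 = nose to the box's +x, square across the lid (stops at -0.10 and 1.62). Friction (0.04 N m) holds it. Blade 80 x 16 x 6 mm, underside 80 mm above the surface; nose 55 mm and tail 25 mm from the pivot.
- turnbutton_grip (a point): On the turnbutton's pivot axis (95 mm in front of the box's centre), 95 mm above the surface, inside its upright grip rib. The rib runs along the blade from 20 mm tailward to 30 mm noseward of the pivot, is 10 mm thick and stands from 86 to 104 mm above the surface. Axes turn with the blade: y along the rib (nose at -y), x across it, z up.
- trough: Galvanised steel trough, fixed, 110 (x) x 240 (y) x 70 mm high, walls 3 mm thick, open at the top. Origin: centre of its underside. Both pegs are clipped on its near (-x) long rim.
- long_peg: Longer wooden peg, 94 mm long, 13 wide, clipped upright on the trough's near rim. Origin: between the jaws at the rim's top edge (70 mm up), where a cross-piece rests on the rim. z up, x along the rim, y across it (squeeze way). Jaw tips 22 below the origin, pivot 18 above, tail tops 72 above. Tails' outer faces 17 apart at the pivot, 38 at the top; parallel, 17 apart, when squeezed to 0.40.
- long_peg_spring (a joint): How far the longer peg is opened (rad): 0 = gripping the 3 mm rim, -0.03 = shut, 0.42 = stop. Each 0.1 widens the gap at the jaw tips by 4 mm; at 0.40 they gape 19 mm, each half leaning 0.2. Squeezed near the tail tops it starts to open at about 4 N a tail and is fully open at about 8 N. It springs shut when let go.
- long_peg_tipA (a point): Inner face of the longer peg's +y jaw at its lower tip.
- long_peg_tipB (a point): Inner face of the longer peg's -y jaw at its lower tip.
- short_peg: The shorter wooden clothes peg (70 mm long, tail tops 48 mm above its origin, otherwise the same), clipped on the same rim about 120 mm away; stays there. Origin as for the longer peg.
- card: White stiff label card, 90 mm wide (x) and 3 mm thick (y), standing upright in a holder on the seed box's +y wall, fixed to it.
- card_edge (a point): Middle of the card's top edge, 130 mm above the surface, 52 mm above the lid. x along the edge (it reaches 45 mm each way), y across the card's thickness, z up.
- egg_cup: Blue ceramic egg cup, 48 mm across, 56 mm high, loose. Bystander. Origin: centre of its foot.
- pie_dish: Round aluminium pie dish, 196 mm across, 30 mm high, loose. Bystander. Origin: centre of its underside.
- pot_a: Terracotta pot, 64 mm across, 58 mm high, loose in the trough. Bystander. Origin: centre of its underside.
- pot_b: Second such pot in the trough. Bystander.
- scoop: Metal and wood spoon 170 mm long, lying loose near the robot's left. Bystander.
- seed_jar: Glass jar 56 mm across and 80 mm high, loose at the back. Bystander.
There are look-alikes about, which are no part of the job. There is more than one size of the seedbox; the job needs the larger.

How it is judged:
By the outcome, as a careful person would: the job done as asked, in the order asked, and still so for the second after the job is handed in, while the arm keeps its last pose, push and grip.
It also fails if it takes over 51 s, if anything falls off the work surface, if the arm or the gripper's body presses on something with over 40 N, if the wrist force passes 120 N, or if a joint passes its speed limit or range.

### The arm

A 7-joint arm with a two-finger parallel gripper is mounted at the origin on the work surface. World frame = base frame: x ahead of the robot, y to its left, z up, the work surface at z = 0. Lengths are in m, angles in rad, forces in N, time in s.
With the tool pointing down it reaches from about 0.425 to 0.875 m from the base axis. Payload 4.7 kg.
Tool frame: the origin (TCP) lies at the very end of the fingers, on their centre line; the grasp point (between the pads) lies 19 mm behind it; z points along the fingers, y is the line along which they close (so a half turn about z gives the same grasp; the last joint's range is limited). The gripper opens to 87 mm and grips with 3 to 60 N. Pads are 19 mm wide; open, the fingers measure 117 mm over their backs; the gripper's body (75 mm by 190 mm) begins 51 mm behind the grasp point.
Start: joints at [-1.2, 0.321, -0.07, 1.45, 0.023, 1.371, -0.057], TCP at [0.227, 0.609, 0.223] pointing down, gripper open.
Joint ranges: [-2.86, 2.86], [-0.3, 2.09], [-1.38, 1.24], [0.06, 2.45], [-1.56, 4.7], [0.09, 2.05], [-2.69, 2.69]. Speed limits (rad/s): [2.57, 2.57, 3.14, 3.14, 3.14, 3.14, 3.14].

### API

Orientations are given as a rotation vector (axis times angle).
In Python, from bench import ctrl, get_image, job gives the robot as it stands.
- The arm moves only by the shell command python3 -m crank 'ROWS' [FORCE]. ROWS is JSON, a list that holds one entry, the list of rows, each a list of 5 numbers: the shift along the tool's x, y, z in mm, then the turn about the tool's z in rad, then the closure, from -1 (fully open) to 1 (shut), so that 0 is half open. A call has 1 to 10 rows; each row shifts and turns the commanded pose from where the row before left it, along the tool's axes as they then stand; what a row does not reach is not made up. A row lasts 1/12 s, in which the tool goes at most 41.7 mm and 7.16 degrees, less where a joint would pass 70% of its speed; a pose out of reach is approached as far as the arm can. A call with a gripper value outside its range is refused whole. The fingers move at their own pace and stop on an object; FORCE is the grip in N (left out, the last holds). Time passes only in rows, so rows that do not move let the fingers close. It gives the time, the measured TCP pose, the force, the opening and the grip force at its end, in the units of the state.
- ctrl.get_state(): the state, without advancing time (a new reading comes with each control period).
- get_image(name): name is "scene" or "top" or "wrist"; returns a dict with "pixels" (400x640x3 uint8, red, green, blue), "fx", "fy", "cx", "cy" (pixels), "k1" (the pictures are not rectified: a ray, as slopes to the right and down, at radius r is drawn at 1 + k1 r^2 times it, then the intrinsics apply), "T" (4x4, takes a point from camera to world coordinates); the wrist camera has in their place "T_tool_cam" (4x4, takes a point from camera to tool coordinates, whose origin is the TCP and whose axes are the flange's). Camera axes: x right, y down, z forward; pixel columns grow to the right and rows downward; lengths in m; the calibration is good to about 2 mm. A picture is of the moment at which its call begins: read the wrist's pose just before it. There is no depth.
- job.close_job(): hands the job in; it is judged then, once.
The state is a dict: "time": time; "joint_positions": joint angles; "qd": joint speeds; "joint_torque": joint torques, N m; "position": TCP position; "tool_rot": TCP orientation; "ft_force": force on the tool from outside, world axes, zero at the start; "torque": the same for the moment, N m; "grip_width": opening from 0.0 (shut) to 1.0 (fully open); "grip_force": force on a finger pad.
Only numpy, scipy, OpenCV 4.12 (cv2) and the standard library are available. Lean on these libraries where they do the work, as an engineer would, in place of code of your own. Each camera call takes 0.05 s, during which the arm holds its last target. There are 200 camera calls.

## Working session

There is one attempt and no reset: what is moved stays moved. The work goes in short steps, Python scripts to look and compute and a shell command to move; the robot and the scene stay as the last step left them, time stands still between calls to the robot, and variables do not carry over. Pictures are saved under pics/ and viewed, at most 13 in all, crops included, and the job is handed in when it is done.

```bash
mkdir -p pics; ls
python3 - <<'E'
from bench import ctrl,get_image
import cv2,numpy as np
s=ctrl.get_state();print(s)
for n in("scene","top"):
    d=get_image(n);cv2.imwrite(f"pics/{n}0.png",d["pixels"][...,::-1]);print({k:d[k] for k in d if k!="pixels"})
    np.savez(f"{n}0.npz",**d)
E
```

```text
pics
{'time': 0.0, 'joint_positions': array([-1.19989472,  0.32184693, -0.07007923,  1.45169139,  0.02259478,
        1.37080701, -0.05693789]), 'qd': array([ 6.67588167e-05, -2.23100447e-03,  6.38039042e-04, -1.10538892e-03,
        2.00463873e-03, -7.33028003e-04, -5.28174900e-06]), 'joint_torque': array([-1.23783651e-03, -4.91283023e+01, -4.04572953e-01, -3.12526953e+01,
       -6.38540718e-02,  4.39358479e-02,  1.76492090e-04]), 'position': array([0.22688222, 0.60851272, 0.22143771]), 'tool_rot': array([-5.57469576e-01, -3.09147683e+00,  3.06174630e-03]), 'ft_force': array([ 0.05939903, -0.63523993, -0.25294672]), 'torque': array([-0.03358158,  0.00857927, -0.0271162 ]), 'grip_force': 0.0, 'grip_width': 1.0032779874138888}
{'fx': 438.8044221343452, 'fy': 438.8044221343452, 'cx': 325.6700385389692, 'cy': 199.58793325036658, 'k1': -0.06504181177954095, 'T': array([[ 7.28730681e-01,  4.28659733e-01, -5.34043470e-01,
         1.15187724e+00],
       [ 6.84799504e-01, -4.57422581e-01,  5.67286719e-01,
        -6.31400383e-01],
       [-1.11056922e-03, -7.79111940e-01, -6.26883842e-01,
         7.97669964e-01],
       [ 0.00000000e+00,  0.00000000e+00,  0.00000000e+00,
         1.00000000e+00]])}
{'fx': 516.2952043445268, 'fy': 516.2952043445268, 'cx': 329.46083936234334, 'cy': 202.4428757118676, 'k1': -0.06472010117251707, 'T': array([[ 0.06193767, -0.97715328,  0.20331058,  0.33061345],
       [-0.99807752, -0.06109435,  0.01042767, -0.02507038],
       [ 0.0022317 , -0.20356558, -0.97905877,  1.26952635],
       [ 0.        ,  0.        ,  0.        ,  1.        ]])}
```

View pics/scene0.png

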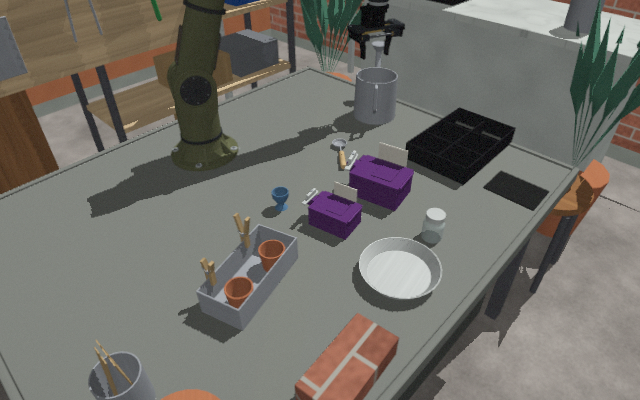

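View pics/top0.png

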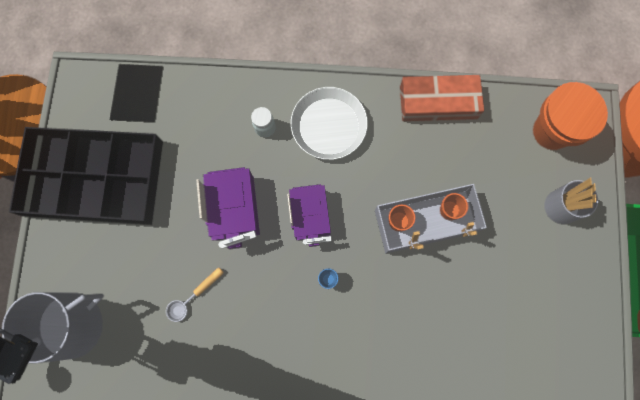

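The larger box is at top (230,204), with the turnbutton on its lower edge at about (237,240) and the card at (202,200). The trough is at (430,220), with the long peg at about (415,241) and the short one at about (468,230). I'll zoom in on both.

```bash
cat > h.py <<'E'
import numpy as np,cv2
def ray(d,u,v):
    K=np.array([[float(d["fx"]),0,float(d["cx"])],[0,float(d["fy"]),float(d["cy"])],[0,0,1]])
    p=cv2.undistortPoints(np.array([[[u,v]]],float),K,np.array([float(d["k1"]),0,0,0]))[0,0]
    T=d["T"];r=T[:3,:3]@np.array([p[0],p[1],1]);return T[:3,3],r
def onz(d,u,v,z):
    o,r=ray(d,u,v);return (o+r*(z-o[2])/r[2])[:2]
def proj(d,P):
    T=np.linalg.inv(d["T"]);q=T[:3,:3]@np.array(P)+T[:3,3];x,y=q[:2]/q[2];f=1+float(d["k1"])*(x*x+y*y)
    return np.array([float(d["fx"])*x*f+float(d["cx"]),float(d["fy"])*y*f+float(d["cy"])])
def two(d1,p1,d2,p2):
    o1,r1=ray(d1,*p1);o2,r2=ray(d2,*p2)
    t=np.linalg.lstsq(np.c_[r1,-r2],o2-o1,rcond=None)[0]
    a,b=o1+t[0]*r1,o2+t[1]*r2;return (a+b)/2,np.linalg.norm(a-b)
E
python3 - <<'E'
import cv2,numpy as np
t=cv2.imread("pics/top0.png");s=cv2.imread("pics/scene0.png")
def c(i,x,y,w,h,k):return cv2.resize(i[y:y+h,x:x+w],None,fx=k,fy=k,interpolation=cv2.INTER_CUBIC)
cv2.imwrite("pics/c1.png",np.vstack([np.hstack([c(t,185,155,80,60*5//6+50,5),c(t,410-40,180,80,100,5)])]))
cv2.imwrite("pics/c2.png",np.hstack([c(s,340,130,80,100,5),c(s,195,200,80,100,5)]))
E
```

```text
(no output)
```

View pics/c1.png

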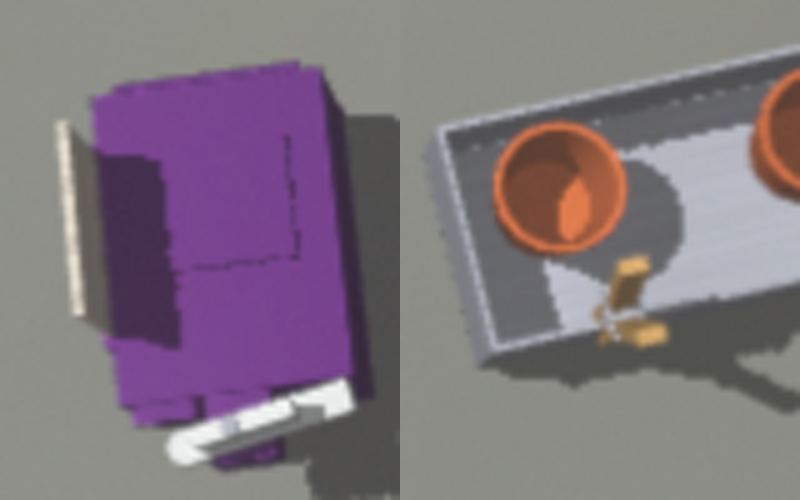

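View pics/c2.png

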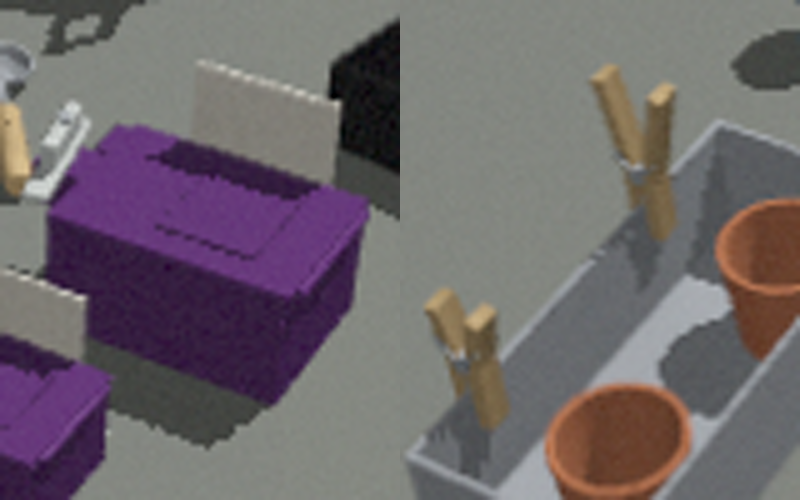

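c1 and c2 show these features (crop pixels):
- **Card top edge:** (63,122) to (78,314) in c1.
- **Turnbutton:** tail at (180,450) and nose at (345,395), so it starts near angle 0.
- **Long peg tail tops:** (635,265) and (650,333) in c1; (604,73) and (661,92) in c2.

Run:
```python
import numpy as np
from h import *
t=dict(np.load("top0.npz"));s=dict(np.load("scene0.npz"))
A=lambda u,v:(185+u/5,155+v/5)
B=lambda u,v:(370+(u-400)/5,180+v/5)
C=lambda u,v:(340+u/5,130+v/5)
D=lambda u,v:(195+(u-400)/5,200+v/5)
a,b=onz(t,*A(63,122),.13),onz(t,*A(78,314),.13)
print("card top",a,b,np.linalg.norm(a-b),(a+b)/2,np.arctan2(*(a-b)[::-1]))
print("card 2view",two(t,A(63,122),s,C(337,100)),two(t,A(78,314),s,C(202,63)))
L=[onz(t,*A(*p),.078) for p in((93,97),(325,68),(355,376),(118,405))];print("lid",L,np.mean(L,0))
n,tl=onz(t,*A(350,393),.086),onz(t,*A(172,455),.086);print("blade",n,tl,np.linalg.norm(n-tl),tl+(n-tl)*25/80, np.arctan2(*(n-tl)[::-1]))
r=[onz(t,*B(*p),.07) for p in((493,350),(440,130),(800,292))];print("rim",r)
rd=r[2]-r[0];print("rim dir",np.arctan2(*rd[::-1]))
print("peg tops",two(t,B(636,262),s,D(661,92)),two(t,B(652,333),s,D(604,73)))
```

```text
card top [0.60210894 0.2910095 ] [0.51396701 0.27405079] 0.08975854751153839 [0.55803798 0.28253014] 0.19007953900002944
card 2view (array([0.6012774 , 0.29005308, 0.1332188 ]), np.float64(0.00017042213004249713)) (array([0.51532264, 0.275726  , 0.12735909]), np.float64(0.002591361465733915))
lid [array([0.62765315, 0.2924174 ]), array([0.64874831, 0.1825503 ]), array([0.50130667, 0.15463575]), array([0.48062322, 0.26413515])] [0.56458284 0.22343465]
blade [0.49208854 0.15503055] [0.45806621 0.23466691] 0.08659947542709118 [0.46869819 0.20978055] -1.1670458890586186
rim [array([ 0.47524369, -0.15696964]), array([ 0.57828959, -0.12771507]), array([ 0.51126044, -0.30027683])]
rim dir -1.3245705624599928
peg tops (array([ 0.50976889, -0.21008892,  0.14218729]), np.float64(0.0014717163213770633)) (array([ 0.47875617, -0.21851308,  0.14057809]), np.float64(0.0009999201056124865))
```

The geometry is consistent: box yaw is about 0.19, the pivot is near (0.471, 0.207), and the peg is near (0.494, -0.214) with its squeeze direction at about 0.25. Moving over the turnbutton now.

```bash
cat >> h.py <<'E'
from scipy.spatial.transform import Rotation as Ro
def go(x,y,z,yaw=None):
    "shift in tool axes (mm), then tool-z turn so that the tool y axis points at world angle yaw (mod pi)"
    from bench import ctrl
    s=ctrl.get_state();R=Ro.from_rotvec(s["tool_rot"]).as_matrix()
    a=np.arctan2(R[1,1],R[0,1]);print("t",round(s["time"],2),"pos",s["position"].round(4),"yawY",round(a,3),"tilt",R[:2,2].round(4),"q",s["joint_positions"].round(2),"grip",s["grip_width"],s["grip_force"],s["ft_force"].round(1))
    print("shift",((np.array([x,y,z])-s["position"])@R*1000).round(1),"turn",None if yaw is None else round(-((yaw-a+np.pi/2)%np.pi-np.pi/2),3))
def wrist(name):
    from bench import ctrl,get_image
    s=ctrl.get_state();d=get_image("wrist");T=np.eye(4);T[:3,:3]=Ro.from_rotvec(s["tool_rot"]).as_matrix();T[:3,3]=s["position"]
    d["T"]=T@d["T_tool_cam"];cv2.imwrite(f"pics/{name}.png",d["pixels"][...,::-1]);np.savez(name+".npz",**d);return d
E
python3 -m crank '[[[-28,-22,0,0,-1],[-28,-22,0,0,-1],[-28,-22,0,0,-1],[-28,-22,0,0,-1],[-28,-22,0,0,-1],[-28,-22,0,0,-1],[-28,-22,0,0,-1],[-28,-22,0,0,-1],[-28,-22,0,0,-1],[-28,-22,0,0,-1]]]'
python3 -m crank '[[[-28,-22,0,0,-1],[-28,-22,0,0,-1],[-28,-22,0,0,-1],[0,0,0,0.12,-0.5],[0,0,0,0.12,-0.5],[0,0,0,0.12,-0.5],[0,0,0,0.12,-0.5],[0,0,0,0.12,-0.5],[0,0,0,0.12,-0.5],[0,0,0,0.12,-0.5]]]'
python3 - <<'E'
from h import *
go(.471,.207,.19,.404);wrist("w1")
E
```

```text
time: 0.93
position: [0.413, 0.3033, 0.2223]
tool_rot: [-0.557, -3.091, 0.0]
ft_force: [1.0, 0.4, 0.4]
grip_width: 1.004
grip_force: 0.0
time: 1.77
position: [0.4679, 0.2137, 0.2221]
tool_rot: [-1.777, -2.59, 0.001]
ft_force: [-0.6, 1.3, 1.1]
grip_width: 0.752
grip_force: 0.0
t 1.77 pos [0.4679 0.2137 0.2221] yawY 0.368 tilt [-0.0008 -0.0004] q [-0.74  0.03  0.27  1.79 -0.01  1.32 -0.1 ] grip 0.752360208577747 0.0 [-0.6  1.3  1.1]
shift [-7.4  0.5 32.1] turn -0.036
```

View pics/w1.png

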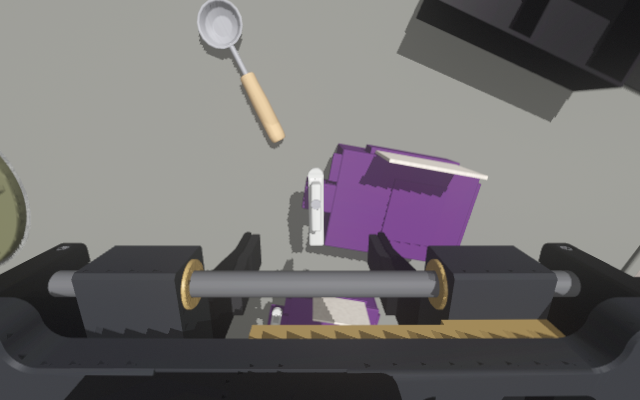

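w1 shows the turnbutton between tail (316,170) and nose (316,243), with the rib along column 316. The card's top edge runs from (378,153) to (485,178).

Run:
```python
from h import *
d=dict(np.load("w1.npz"));im=cv2.imread("pics/w1.png")
m=cv2.inRange(im[165:248,300:335],(165,165,165),(255,255,255));p=np.argwhere(m)[:,::-1]+[300,165]
print(p.min(0),p.max(0),p.mean(0))
n,t=onz(d,316.5,244,.086),onz(d,315.5,169,.086)
print(n,t,np.linalg.norm(n-t),t+(n-t)*25/80,np.arctan2(*(n-t)[::-1]))
a,b=onz(d,378,153,.13),onz(d,485,177,.13);print(a,b,np.linalg.norm(a-b),(a+b)/2,np.arctan2(*(b-a)[::-1]))
print(proj(d,[.471,.207,.104]),proj(d,d["T"][:3,3]+0))if 0 else print(proj(d,[.471,.207,.104]))
```

```text
[307 167] [323 245] [316.66440349 205.51988361]
[0.49293115 0.15835178] [0.46121712 0.23713329] 0.0849252918118967 [0.47112776 0.21251407] -1.1880877113065078
[0.50375201 0.27738152] [0.60168761 0.29246617] 0.09909050208131148 [0.55271981 0.28492385] 0.15282523322350625
[313.80121918 203.31902653]
```

```bash
python3 -m crank '[[[-5.5,1.2,20,-0.02,-0.5],[0,0,30,0,-0.5],[0,0,30,0,-0.5],[0,0,20,0,-0.5],[0,0,15,0,-0.5],[0,0,10,0,-0.5],[0,0,6,0,-0.5],[0,0,0,0,-0.5]]]'
python3 - <<'E'
from h import *
go(.471,.209,.091,.39)
E
```

```text
time: 2.48
position: [0.4707, 0.2089, 0.0905]
tool_rot: [-1.742, -2.614, 0.003]
ft_force: [-0.1, 0.5, -0.3]
grip_width: 0.752
grip_force: 0.0
t 2.48 pos [0.4707 0.2089 0.0905] yawY 0.395 tilt [-0.0017 -0.0011] q [-0.72  0.15  0.28  1.95 -0.04  1.06 -0.04] grip 0.7515385329013792 0.0 [-0.1  0.5 -0.3]
shift [-0.1  0.3 -0.5] turn 0.005
```

```bash
python3 -m crank '[[[0,0,0,0,1],[0,0,0,0,1],[0,0,0,0,1],[0,0,0,0,1],[0,0,0,0,1],[0,0,0,0,1],[0,0,0,0,1],[0,0,0,0,1],[0,0,0,0,1],[0,0,0,0,1]]]' 12
python3 - <<'E'
from h import *
go(.471,.209,.091,.39)
E
```

```text
time: 3.32
position: [0.4714, 0.2093, 0.0916]
tool_rot: [1.744, 2.613, 0.0]
ft_force: [0.3, 0.1, 0.5]
grip_width: 0.113
grip_force: 12.0
t 3.32 pos [0.4714 0.2093 0.0916] yawY 0.394 tilt [0.0001 0.0001] q [-0.72  0.14  0.28  1.95 -0.04  1.06 -0.04] grip 0.11269799605282935 11.99312299489975 [0.3 0.1 0.5]
shift [-0.1 -0.5  0.6] turn 0.004
```

```bash
python3 -m crank '[[[0,0,0,-0.114,1],[0,0,0,-0.114,1],[0,0,0,-0.114,1],[0,0,0,-0.114,1],[0,0,0,-0.114,1],[0,0,0,-0.114,1]]]'
python3 -m crank '[[[0,0,0,-0.114,1],[0,0,0,-0.114,1],[0,0,0,-0.114,1],[0,0,0,-0.114,1],[0,0,0,-0.114,1],[0,0,0,-0.113,1],[0,0,0,0,1],[0,0,0,0,1]]]'
python3 - <<'E'
from h import *
go(.471,.209,.091,1.7608)
d=wrist("w2")
E
```

```text
time: 3.82
position: [0.4702, 0.2082, 0.0915]
tool_rot: [-0.758, -3.046, 0.004]
ft_force: [-3.9, -3.0, 4.9]
grip_width: 0.113
grip_force: 12.0
time: 4.48
position: [0.4699, 0.2066, 0.0915]
tool_rot: [0.297, -3.123, 0.006]
ft_force: [-4.7, -6.4, 6.7]
grip_width: 0.113
grip_force: 12.0
t 4.48 pos [0.4699 0.2066 0.0915] yawY 1.76 tilt [-0.004 -0.004] q [-0.63  0.14  0.17  1.94 -0.03  1.06  1.32] grip 0.1125013546143664 12.001316249370575 [-4.7 -6.4  6.7]
shift [-1.5  2.2  0.5] turn -0.0
```

View pics/w2.png

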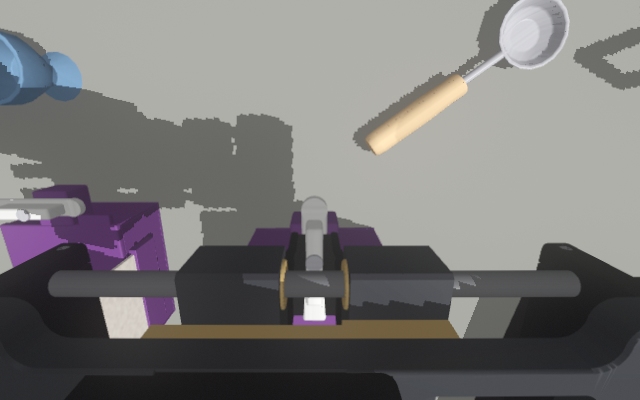

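The blade now points towards the box. I'll relax the side load, open, and rise.

```bash
python3 -m crank '[[[1.5,-2.2,0,0,1],[0,0,0,0,1],[0,0,0,0,0.5],[0,0,0,0,0],[0,0,0,0,-0.5],[0,0,0,0,-0.5],[0,0,0,0,-0.5],[0,0,-15,0,-0.5],[0,0,-30,0,-0.5],[0,0,-40,0,-0.5]]]'
python3 -m crank '[[[0,0,-40,0,-0.5],[0,0,-40,0,-0.5],[0,0,0,0,-0.5]]]'
python3 - <<'E'
from h import *
go(.494,-.214,.25,.25)
d=wrist("w3")
E
```

```text
time: 5.37
position: [0.4682, 0.2058, 0.1747]
tool_rot: [0.298, -3.122, 0.004]
ft_force: [1.7, 0.4, -0.4]
grip_width: 0.636
grip_force: 0.0
time: 5.62
position: [0.4742, 0.2087, 0.2655]
tool_rot: [-0.297, 3.114, 0.009]
ft_force: [0.6, 0.3, 1.1]
grip_width: 0.74
grip_force: 0.0
t 5.62 pos [0.4742 0.2087 0.2655] yawY 1.761 tilt [0.0127 0.0073] q [-0.64  0.01  0.17  1.73 -0.    1.39  1.3 ] grip 0.7400955551803514 0.0 [0.6 0.3 1.1]
shift [  60.6 -418.9   12.6] turn 1.511
```

View pics/w3.png

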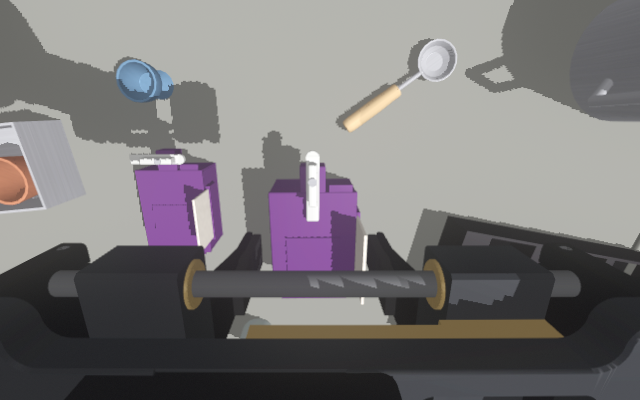

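w3 shows the blade running (313,155) to (313,220), parallel to the card edge and across the lid. Next, the peg.

```bash
python3 -m crank '[[[5,-32,0,0,-0.5],[5,-35,0,0,-0.5],[5,-35,0,0,-0.5],[5,-35,0,0,-0.5],[5,-35,0,0,-0.5],[5,-35,0,0,-0.5],[5,-35,0,0,-0.5],[5,-35,0,0,-0.5],[5,-35,0,0,-0.5],[5,-35,0,0,-0.5]]]'
python3 -m crank '[[[5,-36,0,0,-0.5],[5,-36,0,0,-0.5],[0,0,0,0.12,-0.5],[0,0,0,0.12,-0.5],[0,0,0,0.12,-0.5],[0,0,0,0.12,-0.5],[0,0,0,0.12,-0.5],[0,0,0,0.12,-0.5],[0,0,0,0.12,-0.5],[0,0,0,0.12,-0.5]]]'
python3 -m crank '[[[0,0,0,0.12,-0.5],[0,0,0,0.12,-0.5],[0,0,0,0.12,-0.5],[0,0,0,0.12,-0.5],[0,0,0,0.07,-0.5],[0,0,0,0,-0.5],[0,0,0,0,-0.5]]]'
python3 - <<'E'
from h import *
go(.494,-.214,.23,.25)
d=wrist("w4")
E
```

```text
time: 6.5
position: [0.4861, -0.1449, 0.2555]
tool_rot: [0.299, -3.126, -0.001]
ft_force: [0.6, 0.1, 0.5]
grip_width: 0.749
grip_force: 0.0
time: 7.33
position: [0.4901, -0.2157, 0.2552]
tool_rot: [-1.187, -2.907, 0.001]
ft_force: [-0.8, -0.1, 0.2]
grip_width: 0.747
grip_force: 0.0
time: 7.92
position: [0.4902, -0.2158, 0.2556]
tool_rot: [-1.922, -2.483, 0.001]
ft_force: [0.6, 0.6, -1.0]
grip_width: 0.752
grip_force: 0.0
t 7.92 pos [ 0.4902 -0.2158  0.2556] yawY 0.253 tilt [-0.0014  0.0002] q [-0.28  0.06  0.68  1.71 -0.04  1.39  0.66] grip 0.7521383771969292 0.0 [ 0.6  0.6 -1. ]
shift [ 0.8  4.1 25.6] turn 0.003
```

View pics/w4.png

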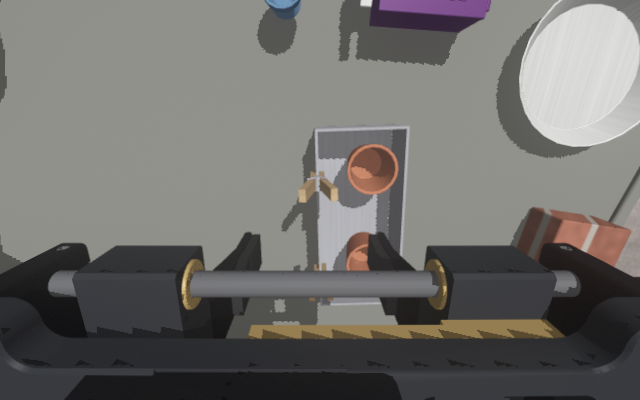

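w4 shows the long peg's tail tops at about (304,194) and (332,192), with the trough rim vertical at column 317, so the gripper is aligned with the rim.

Run:
```python
from h import *
d=dict(np.load("w4.npz"));im=cv2.imread("pics/w4.png")
hsv=cv2.cvtColor(im[165:210,290:345],cv2.COLOR_BGR2HSV)
m=cv2.inRange(hsv,(10,90,130),(25,255,255));n,_,st,c=cv2.connectedComponentsWithStats(m);print(st[1:],c[1:]+[290,165])
for p in((304,194),(332,192),(305,198),(333,197)):print(onz(d,*p,.142))
for p in((317,130),(319,240)):print("rim",onz(d,*p,.07))
r=onz(d,317,130,.07)-onz(d,319,240,.07);print(np.arctan2(*r[::-1])-np.pi/2)
```

```text
[] []
[ 0.48033973 -0.21448666]
[ 0.50641461 -0.20561691]
[ 0.48228066 -0.21820908]
[ 0.508733   -0.21028045]
rim [ 0.47866652 -0.15564277]
rim [ 0.51645938 -0.28961141]
0.2749570689452032
```

```bash
python3 -m crank '[[[1.6,4.9,20,-0.01,-0.5],[0,0,30,0,-0.5],[0,0,30,0,-0.5],[0,0,25,0,-0.5],[0,0,20,0,-0.5],[0,0,12,0,-0.5],[0,0,8,0,-0.5],[0,0,0,0,-0.5],[0,0,0,0,-0.5]]]'
python3 - <<'E'
from h import *
go(.4945,-.213,.110,.26)
E
```

```text
time: 8.72
position: [0.4954, -0.2135, 0.1121]
tool_rot: [1.913, 2.491, 0.0]
ft_force: [0.1, -0.6, 0.2]
grip_width: 0.749
grip_force: 0.0
t 8.72 pos [ 0.4954 -0.2135  0.1121] yawY 0.261 tilt [ 0.0006 -0.0003] q [-0.25  0.19  0.67  1.88 -0.14  1.11  0.74] grip 0.7490150139111627 0.0 [ 0.1 -0.6  0.2]
shift [ 0.7 -0.7  2.1] turn 0.001
```

```bash
python3 -m crank '[[[0,0,0,0,0],[0,0,0,0,0],[0,0,0,0,0],[0,0,0,0,0],[0,0,0,0,0.3],[0,0,0,0,0.3],[0,0,0,0,0.3]]]' 16
python3 -m crank '[[[0,0,0,0,1],[0,0,0,0,1],[0,0,0,0,1],[0,0,0,0,1],[0,0,0,0,1],[0,0,0,0,1],[0,0,0,0,1],[0,0,0,0,1]]]'
python3 - <<'E'
from h import *
go(.4945,-.213,.110,.26)
d=wrist("w5")
E
```

```text
time: 9.3
position: [0.4952, -0.2133, 0.112]
tool_rot: [1.913, 2.491, 0.001]
ft_force: [-0.0, 0.5, 4.4]
grip_width: 0.386
grip_force: 3.9
time: 9.97
position: [0.497, -0.2134, 0.1132]
tool_rot: [1.911, 2.489, 0.004]
ft_force: [0.0, 0.9, 6.9]
grip_width: 0.186
grip_force: 16.0
t 9.97 pos [ 0.497  -0.2134  0.1132] yawY 0.261 tilt [ 0.0044 -0.0004] q [-0.25  0.19  0.67  1.88 -0.14  1.11  0.74] grip 0.18630075627906154 16.000750139992306 [0.  0.9 6.9]
shift [ 1.  -2.3  3.2] turn 0.001
```

View pics/w5.png

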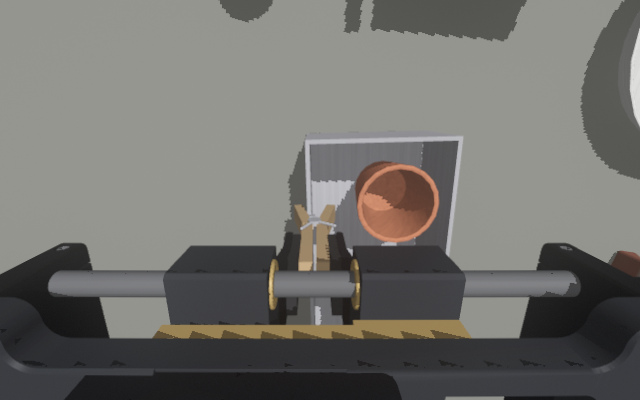

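The peg is squeezed wide open: opening 16 mm, with the tails parallel in w5 at (306–328, 235–270). Lifting straight up.

```bash
python3 -m crank '[[[0,0,-4,0,1],[0,0,-6,0,1],[0,0,-8,0,1],[0,0,-10,0,1],[0,0,-15,0,1],[0,0,-25,0,1],[0,0,-30,0,1],[0,0,-30,0,1],[0,0,-20,0,1],[0,0,0,0,1]]]'
python3 - <<'E'
from h import *
go(.557,.283,.25,1.761)
d=wrist("w6")
E
```

```text
time: 10.85
position: [0.4971, -0.2144, 0.2651]
tool_rot: [1.909, 2.485, 0.006]
ft_force: [-0.4, -1.0, -0.6]
grip_width: 0.183
grip_force: 16.0
t 10.85 pos [ 0.4971 -0.2144  0.2651] yawY 0.261 tilt [ 0.0085 -0.0014] q [-0.29  0.06  0.68  1.69 -0.04  1.4   0.66] grip 0.18347831313857732 15.999921262264252 [-0.4 -1.  -0.6]
shift [465.2 185.9  14.9] turn -1.5
```

```bash
python3 -m crank '[[[20,8,0,0,1],[33,13.2,0,0,1],[33,13.2,0,0,1],[33,13.2,0,0,1],[33,13.2,0,0,1],[33,13.2,0,0,1],[33,13.2,0,0,1],[33,13.2,0,0,1],[33,13.2,0,0,1],[33,13.2,0,0,1]]]'
python3 -m crank '[[[33,13.2,0,0,1],[33,13.2,0,0,1],[33,13.2,0,0,1],[33,13.2,0,0,1],[16,6.3,0,0,1],[0,0,0,-0.12,1],[0,0,0,-0.12,1],[0,0,0,-0.12,1],[0,0,0,-0.12,1],[0,0,0,-0.12,1]]]'
python3 -m crank '[[[0,0,0,-0.12,1],[0,0,0,-0.12,1],[0,0,0,-0.12,1],[0,0,0,-0.12,1],[0,0,0,-0.12,1],[0,0,0,-0.12,1],[0,0,0,-0.12,1],[0,0,0,-0.06,1],[0,0,0,0,1],[0,0,0,0,1]]]'
python3 - <<'E'
from h import *
go(.557,.283,.25,1.761)
d=wrist("w7")
from bench import get_image
t=get_image("top");s=get_image("scene");np.savez("top1.npz",**t);np.savez("scene1.npz",**s)
c=lambda d,x,y,w,h,k:cv2.resize(d["pixels"][y:y+h,x:x+w,::-1],None,fx=k,fy=k,interpolation=cv2.INTER_CUBIC)
cv2.imwrite("pics/c3.png",np.vstack([np.hstack([c(t,180,150,80,60,5),c(s,340,90,80,60,5)]),np.hstack([c(d,270,140,100,75,4),c(s,340,150,80,60,5)])]))
E
```

```text
time: 11.73
position: [0.5348, 0.1272, 0.2585]
tool_rot: [-1.913, -2.491, 0.002]
ft_force: [0.4, -0.0, 0.0]
grip_width: 0.184
grip_force: 16.0
time: 12.57
position: [0.5542, 0.283, 0.2585]
tool_rot: [-1.084, -2.948, 0.004]
ft_force: [-0.9, 0.3, 0.2]
grip_width: 0.187
grip_force: 16.0
time: 13.4
position: [0.5543, 0.2832, 0.2588]
tool_rot: [0.294, -3.127, 0.001]
ft_force: [-0.2, 0.4, -0.6]
grip_width: 0.184
grip_force: 16.0
t 13.4 pos [0.5543 0.2832 0.2588] yawY 1.758 tilt [-0.0012 -0.001 ] q [-0.62  0.25  0.13  1.47 -0.03  1.42  1.27] grip 0.18383410436161512 15.999695956707 [-0.2  0.4 -0.6]
shift [-2.6 -0.7  8.8] turn -0.003
```

View pics/c3.png

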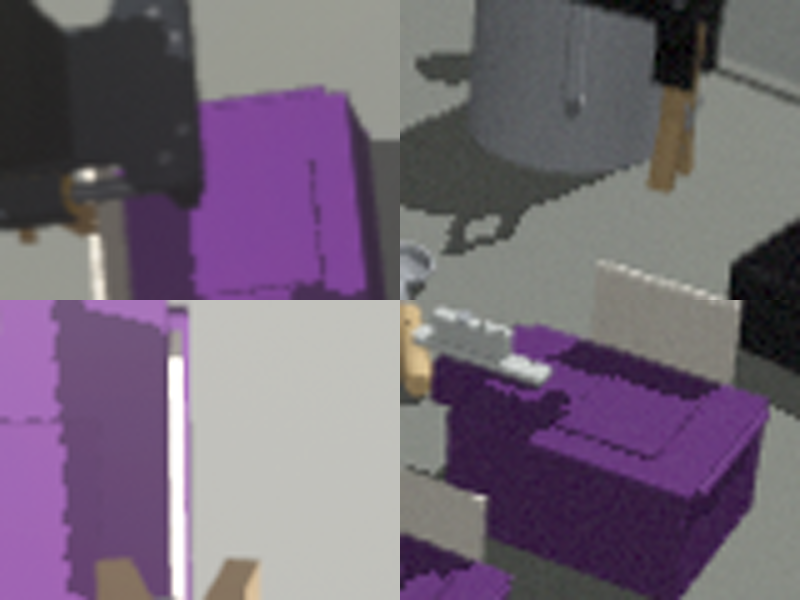

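c3 shows the open jaws well above the card. In the wrist crop, the inner tip corners are at u=135 and 222 (v=558), and the card's top face is 168–185 wide at v=360 and 172–189 at v=590.

Run:
```python
from h import *
d=dict(np.load("w7.npz"))
W=lambda u,v:(270+u/4,140+(v-300)/4)
im=d["pixels"]
z=.2588-.065
a,b=onz(d,*W(136,558),z),onz(d,*W(222,558),z);print("tips",a,b,np.linalg.norm(a-b),(a+b)/2)
for v in(165,180,195,205):
    row=im[v,305:322].astype(int).sum(1);print(v,row.tolist())
p,q=onz(d,*W(176.5,360),.13),onz(d,*W(180.5,590),.13);r=q-p;ang=np.arctan2(*r[::-1]);print("card",p,q,ang)
n=np.array([-np.sin(.19),np.cos(.19)]);print("offsets along card normal: card",p@n,q@n,"tips",(a+b)/2@n,"tcp",np.array([.5543,.2832])@n)
# tip in scene & top views
s=dict(np.load("scene1.npz"));t=dict(np.load("top1.npz"))
print("top-view card near end",onz(t,180+96/5,150+298/5,.13),"prev mid n",np.array([.558,.2825])@n)
print("blade chk")
B=lambda u,v:(340+(u-400)/5,150+(v-300)/5)
n1,t1=onz(s,*B(541,375),.086),onz(s,*B(425,335),.086);print(n1,t1,np.arctan2(*(n1-t1)[::-1]))
```

```text
tips [0.54872732 0.27416664] [0.54544017 0.29143116] 0.017574674610479013 [0.54708374 0.2827989 ]
165 [309, 311, 308, 309, 310, 302, 289, 645, 765, 765, 747, 524, 548, 574, 574, 574, 574]
180 [301, 303, 302, 302, 301, 299, 286, 634, 765, 765, 746, 534, 484, 538, 573, 574, 574]
195 [295, 296, 295, 294, 294, 293, 285, 537, 761, 765, 765, 610, 487, 541, 574, 574, 574]
205 [288, 287, 290, 289, 288, 290, 282, 517, 751, 765, 760, 601, 487, 544, 572, 572, 571]
card [0.51592547 0.27626615] [0.57515477 0.28858924] 0.20513074181839744
offsets along card normal: card 0.17385741781422934 0.17477275757010027 tips 0.1743880882114438 tcp 0.1734191138997367
top-view card near end [0.53244983 0.27933244] prev mid n 0.1720329330237415
blade chk
[0.5262256  0.21152733] [0.45015856 0.19728814] 0.18505094336650335
```

```bash
python3 -m crank '[[[-3,0.5,10,0,1],[0,0,15,0,1],[0,0,15,0,1],[0,0,12,0,1],[0,0,6,0,1],[0,0,0,0,1],[0,0,0,0,1]]]'
python3 - <<'E'
from h import *
go(.557,.283,.184,1.761)
d=wrist("w8")
from bench import get_image
s=get_image("scene");np.savez("scene2.npz",**s)
c=lambda d,x,y,w,h,k:cv2.resize(d["pixels"][y:y+h,x:x+w,::-1],None,fx=k,fy=k,interpolation=cv2.INTER_CUBIC)
cv2.imwrite("pics/c4.png",np.hstack([c(s,370,110,50,60,8),c(d,285,160,60,90,400/60)[:480]]))
E
```

```text
time: 14.13
position: [0.5574, 0.2851, 0.2014]
tool_rot: [0.298, -3.127, 0.0]
ft_force: [-0.6, 0.7, -0.8]
grip_width: 0.184
grip_force: 16.0
t 14.13 pos [0.5574 0.2851 0.2014] yawY 1.761 tilt [-0.0003 -0.0002] q [-0.62  0.28  0.12  1.55 -0.04  1.32  1.27] grip 0.18436145150831665 15.99995344877243 [-0.6  0.7 -0.8]
shift [ 0.8 -2.  17.4] turn -0.0
```

View pics/c4.png

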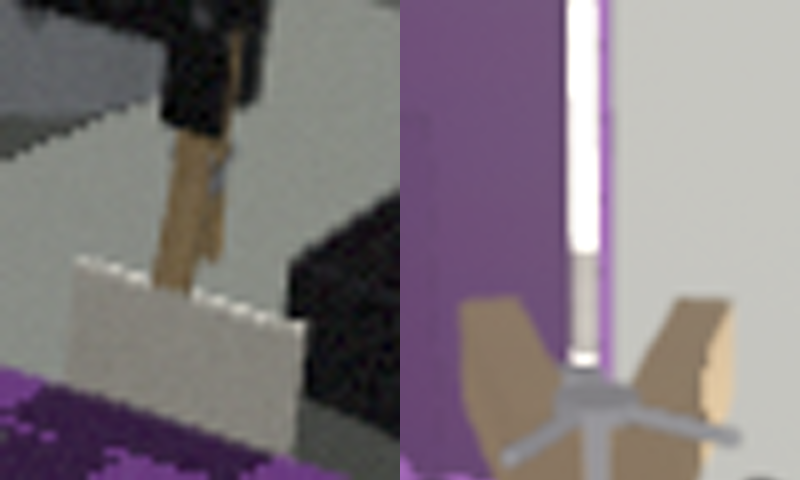

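c4 shows the jaws just above the edge. The jaw mid-line is at u≈597 against the card at 586, about 1.4 mm too far towards +y. I'll correct that and descend.

```bash
python3 -m crank '[[[0,-1.4,0,0,1],[0,0,0,0,1],[0,0,4,0,1],[0,0,4,0,1],[0,0,4,0,1],[0,0,3,0,1],[0,0,3,0,1],[0,0,0,0,1],[0,0,0,0,1]]]'
python3 - <<'E'
from h import *
go(.557,.283,.184,1.761)
d=wrist("w9")
from bench import get_image
s=get_image("scene");np.savez("scene3.npz",**s)
c=lambda d,x,y,w,h,k:cv2.resize(d["pixels"][y:y+h,x:x+w,::-1],None,fx=k,fy=k,interpolation=cv2.INTER_CUBIC)
cv2.imwrite("pics/c5.png",np.hstack([c(s,370,110,50,60,8),c(d,285,160,60,90,400/60)[:480]]))
E
```

```text
time: 14.98
position: [0.5575, 0.2837, 0.1833]
tool_rot: [0.298, -3.127, 0.0]
ft_force: [0.4, -0.1, -0.3]
grip_width: 0.185
grip_force: 16.0
t 14.98 pos [0.5575 0.2837 0.1833] yawY 1.761 tilt [-0.0004 -0.0002] q [-0.62  0.29  0.12  1.57 -0.04  1.28  1.28] grip 0.18499794630129907 15.99996954202652 [ 0.4 -0.1 -0.3]
shift [ 0.7 -0.5 -0.7] turn 0.0
```

View pics/c5.png

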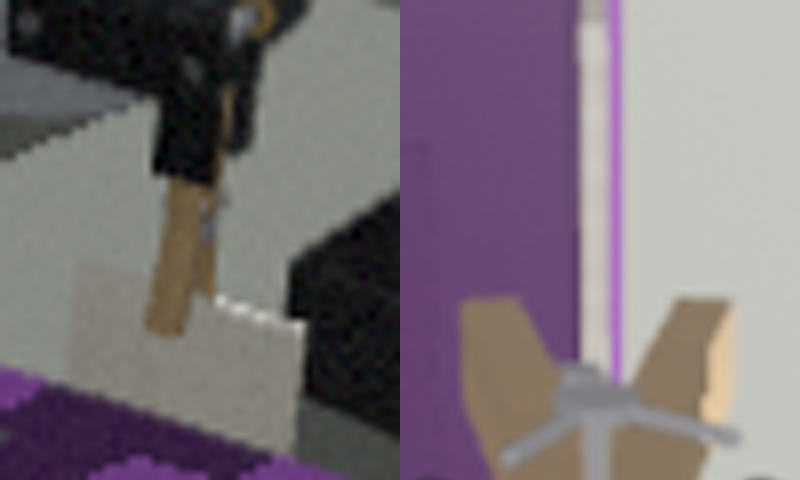

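c5 shows one jaw on each side of the card. The card is centred between them (595 against 597) with free space all round, and the wrist force is about zero. Handing in.

```bash
python3 -c "
from bench import job;print(job.close_job())"
```

```text
the job is handed in; nothing more can be done
None
```

The job is handed in, with no verdict returned: the turnbutton lies square across the shut lid, and the long peg is held squeezed open astride the middle of the card's top edge, about 11 mm down, with a jaw clear on each side.

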